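# Raise a bearing block to its height gauge with a levelling wedge

## Task

Pick up the orange levelling wedge by its black grip, slide it tip first on the bench under the steel lifting bar of the green bearing block, and push it in until the block has risen and its brass button rests lightly but surely against the stop screw of the height gauge. Raise the block with the wedge alone, push slowly and feel for the stop so that the gauge is not forced, then let go and leave the wedge holding the block there. Leave the grey chock and everything else on the bench as it is.

Things in the scene. Friction and masses are not known exactly. Their poses are not given: they have to be found in the camera images.
- wedge_grip (a point): Centre of the black grip block (30 mm long in x, 24 wide, 60 high, standing on the bench) at the thick end of the orange levelling wedge: 175 mm long, 36 wide, 0.16 kg. This point is 30 mm above the underside; +x points to the thin tip, z up. A neck 24 mm wide and high runs to x = 50; there the taper begins, 28 mm high.
- wedge_tip (a point): Foot of the orange wedge's blunt tip, on its underside, 160 mm ahead (+x) of the grip block's centre. The taper is 6 mm high here and rises evenly, 1 in 5, over 110 mm towards the grip. Laid under a load, the wedge does not slip back when let go. It binds if it is held tilted or pressed hard on the bench while it is pushed.
- jig: Blue height-setting jig, fixed to the bench. Origin on the bench straight under the lifting bar; +x is the way the wedge is pushed in, z up. The wedge slides on the bench between two blue feet (20 mm high, inner faces at y = -51 and +51, from x = -20 to +90 mm). Two steel pillars at x = 35, y = -68 and +68 rise to z = 148 mm.
- carriage: Aluminium carriage plate carrying the green bearing block; slides straight up and down on the pillars, 0.3 to 0.5 kg. Its origin is the jig's origin when down and rises with it. When down: plate at z = 24 to 38 mm, x = -12 to +72, y = -85 to +85; the brass button on top of the block, at x = 35, y = 0, ends at z = 100.
- lift_bar (a point): Lowest line, middle, of the lifting bar under the carriage plate's front: steel round bar along y, 16 mm diameter, 60 mm long. 12 mm above the bench when down. The push that drives the wedge stays about even (some 5 to 13 N, by weight and friction) until the button meets the stop screw, then climbs by about 2 to 4 N per mm of wedge travel. Of each newton of extra push about 0.6 N comes on the screw.
- gauge: Blue yoke of the height gauge on the pillars, with its stop screw (10 mm steel, red head). Origin in the middle of the yoke's underside, 132 mm above the bench. The screw hangs down above the brass button; how far differs every time and is not measured: the button must rise 4 to 14 mm to meet it. Over 10 N spoils the gauge; a good setting leaves 1 to 6 N on it.
- chock_grip (a point): Grey steep chock, not to be used: 125 mm long, with a black grip block like the wedge's. Centre of its grip block, 30 mm above the bench, +x towards its tip.
- spanner: steel spanner lying on the bench, bystander
- bearing: steel bearing ring, 60 mm across, 16 mm high, bystander; origin under its centre
- spray_can: spray can, 58 mm across, 170 mm high, bystander; origin under its centre
- grease_jar: black jar with yellow cap, 68 mm across, 75 mm high, bystander; origin under its centre
- screwdriver: screwdriver lying on the bench, bystander

How it is judged:
On the way:
1. the wedge is under the lifting bar and the block has begun to rise on it (z of carriage in the frame of jig above 0.002 m and contact force between wedge and carriage above 1 N), for 0.1 s.
At the end, for the whole second after the job is handed in: The block stands on the orange wedge, its brass button pressing on the stop screw with 0.5 to 7 N; the wedge lies flat (within 0.08 rad) and at rest (under 10 mm/s), and the robot has let go (contact force between gauge and carriage between 0.5 and 7 N and contact force between wedge and carriage above 1 N and angle between wedge_grip's own z axis and vertical below 0.08 rad and linear speed of wedge below 0.01 m/s); the robot touches nothing.
It fails at once if the gauge is forced: more than 10 N on the stop screw (contact force between gauge and carriage above 10 N).
It fails at once if the robot pushes on the carriage or bearing block with more than 5 N (contact force between any of the arm, the fingers and carriage above 5 N).
It fails at once if a bystander is moved by more than 30 mm (distance of any of chock_grip, spanner, bearing, spray_can, grease_jar, screwdriver from where it was at the start of the episode above 0.03 m).
It also fails if it takes over 64 s, if anything falls off the work surface, if the arm or the gripper's body presses on something with over 40 N, if the wrist force passes 120 N, or if a joint passes its speed limit or range.

## Robot

A 6-joint arm with a two-finger parallel gripper is mounted at the origin on the work surface. World frame = base frame: x ahead of the robot, y to its left, z up, the work surface at z = 0. Lengths are in m, angles in rad, forces in N, time in s.
With the tool pointing down it reaches from about 0.35 to 0.975 m from the base axis. Payload 4.9 kg.
Tool frame: the origin (TCP) lies on the mounting face of the last link; the fingertips stand 173 mm ahead of it and the grasp point (between the pads) lies 155 mm ahead of it; x points along the fingers, z is the direction in which the jaws open and shut, and the axes are right-handed (so a half turn about x gives the same grasp; the last joint's range is limited). The gripper opens to 85 mm and grips with 20 to 120 N. Pads are 22 mm wide; open, the fingers measure 114 mm over their backs; the gripper's body (76 mm by 85 mm) begins 54 mm behind the grasp point. The pads swing forward as they close: fully open they stand 13 mm farther back than shut.
Start: joints at [1.157, 0.053, 1.613, -0, 1.476, -0.119], TCP at [0.182, 0.598, 0.405] pointing down, gripper open.
Joint ranges: [-3.01, 3.01], [-1.01, 2.22], [0.06, 2.58], [-1.02, 4.17], [0.09, 2.62], [-3.14, 3.14]. Speed limits (rad/s): [2.57, 2.57, 3.14, 3.14, 3.14, 3.14].

## Interface

Orientations are given as a rotation vector (axis times angle).
In Python, from station import get_obs, get_image, get_calibration, finish_job, look_for, masks_of, tip_of gives the robot as it stands.
- The arm moves only by the tool carry_out, never from a script. Its argument "increments" is a list of rows, each a list of 3 entries, a list of its own where there are three numbers: the turn, a rotation vector about the world's x, y, z in units of 0.1 rad (1.0 is 0.1 rad), then the shift along the world's x, y, z in units of 20 mm (1.0 is 20 mm), then the opening, from 0 (shut) to 1 (fully open). A call has 1 to 8 rows; each row shifts and turns the pose as measured when the row begins; what a row does not reach is not made up. A row lasts 1/10 s, in which the tool goes at most 50 mm and 8.59 degrees, less where a joint would pass 70% of its speed; a pose out of reach is approached as far as the arm can. A call with a number of a shift or a turn outside -1 to 1 is refused whole. A call with a gripper value outside its range is refused whole. The fingers move at their own pace and stop on an object; "squeeze" is the grip in N (left out, the last holds). Time passes only in rows, so rows that do not move let the fingers close. It gives the time, the measured TCP pose, the force and the opening at its end, in the units of the state.
- get_obs(): the state, without advancing time (a new reading comes with each control period).
- get_image(name): name is "scene" or "top"; returns (picture, depth): 420x560x3 uint8, blue, green, red; 420x560 float32, m along the optical axis (not along the pixel's ray), 0 where there is no reading.
- get_calibration(name): a dict with "fx", "fy", "cx", "cy" (pixels), "k1" (the pictures are not rectified: a ray, as slopes to the right and down, at radius r is drawn at 1 + k1 r^2 times it, then the intrinsics apply), "position" and "orientation" of the camera in the world. Camera axes: x right, y down, z forward; pixel columns grow to the right and rows downward; lengths in m; the calibration is good to about 2 mm. A picture is of the moment at which its call begins. get_calibration takes no time and is no camera call.
- finish_job(): hands the job in, once; it reports no verdict.
Trained networks look in the newest picture that a camera, given by its name, has taken for a name from the list of things; names that differ only in an ending like _2 or _b are one class to them, and where a whole thing is asked for, a point or a joint stands for the part that bears it (a point fixed in the world has none). Each returns a list of dicts, best first, with "p" (0 to 1); they miss things now and then, are a little off and sometimes report something else, mostly with a low value. They report only what shows in the picture. A call takes as long as a camera call.
- look_for(camera, query): "centre" ([column, row] in pixels, amid what is visible of it).
- masks_of(camera, query): "region" (420x560 bool, what is visible of it) and "centre" ([column, row] in pixels, amid what is visible of it).
- tip_of(camera, query): "centre" ([column, row] in pixels: a listed point, or the origin of a listed thing).
The state is a dict: "t": time; "q": joint angles; "dq": joint speeds; "effort": joint torques, N m; "tool_pos": TCP position; "tool_rot": TCP orientation; "contact_force": force on the tool from outside, world axes, zero at the start; "wrist_torque": the same for the moment, N m; "opening": finger opening in m.
Only numpy, scipy, OpenCV 4.12 (cv2) and the standard library are available. Lean on these libraries where they do the work, as an engineer would, in place of code of your own. Each camera call takes 0.05 s, during which the arm holds its last target.

## Working session

There is one attempt and no reset: what is moved stays moved. The work goes in short steps, Python scripts to look and compute and a tool call to move; the robot and the scene stay as the last step left them, time stands still between calls to the robot, and variables do not carry over. Pictures are saved under pics/ and viewed, and the job is handed in when it is done.

Besides the shell and the picture viewer there is one more tool, called after "Emit:" in YAML: its name, and indented under it one key for each argument. carry_out: Moves the arm, as the interface text tells. Shifts and turns lie within -1 to 1; 1 stands for 20 mm of shift or 0.1 rad of turn. Its arguments: {"type":"object","properties":{"increments":{"type":"array","items":{"type":"array"}},"squeeze":{"type":"number"}},"required":["increments"]}

```bash
ls; mkdir -p pics; cat > h.py <<'E'
import numpy as np, cv2
from scipy.spatial.transform import Rotation as R
from station import *
def cam(n):
    c=get_calibration(n); o=np.array(c["orientation"])
    M=o if o.shape==(3,3) else R.from_rotvec(o).as_matrix()
    return c,M,np.array(c["position"])
def ray(n,uv):
    c,M,p=cam(n); x=(uv[0]-c["cx"])/c["fx"]; y=(uv[1]-c["cy"])/c["fy"]
    K=np.array([[c["fx"],0,c["cx"]],[0,c["fy"],c["cy"]],[0,0,1.]])
    q=cv2.undistortPoints(np.array([[uv]],float),K,np.array([c["k1"],0,0,0.]))[0,0]
    return p,M@np.array([q[0],q[1],1.])
def atz(n,uv,z):
    p,d=ray(n,uv); return p+d*(z-p[2])/d[2]
def atd(n,uv,d):
    p,r=ray(n,uv); return p+r*d
E
python3 - <<'E'
from h import *
o=get_obs(); print(o)
for n in("scene","top"):
    im,d=get_image(n); cv2.imwrite(f"pics/{n}0.png",im); print(n,get_calibration(n))
    for q,z in (("wedge_grip",.03),("wedge_tip",0),("jig",0),("lift_bar",.012),("gauge",.132),("carriage",0),("chock_grip",.03)):
        for r in tip_of(n,q)[:2]: print(q,r["p"],np.round(r["centre"],1),np.round(atz(n,r["centre"],z),4))
print(get_obs()["t"])
E
```

```text
pics
{'t': 0.0, 'q': array([ 1.15697679e+00,  5.33547857e-02,  1.61429411e+00,  8.23424775e-06,
        1.47600156e+00, -1.19002626e-01]), 'dq': array([ 0.00049699, -0.00032233, -0.00048507, -0.00050515,  0.00035118,
       -0.00068638]), 'effort': array([-6.35171250e-05, -3.93685949e+01, -3.70175779e+01, -3.72982925e-06,
        6.91266774e-03,  1.29216360e-05]), 'tool_pos': array([0.18149426, 0.59778635, 0.40346388]), 'tool_rot': array([-0.99043189,  1.33620445,  0.98874782]), 'contact_force': array([-0.90436115,  0.28813372,  0.50017627]), 'wrist_torque': array([-0.03247978,  0.03327931, -0.02601536]), 'opening': 0.08528677299129017}
scene {'fx': 443.0918978787866, 'fy': 443.0918978787866, 'cx': 280.94200079459364, 'cy': 208.43605574630536, 'k1': -0.07158620357448689, 'position': array([1.5294659 , 0.11376931, 1.11740576]), 'orientation': array([-1.67248767, -1.91994286,  0.76054346])}
wedge_grip 0.76 [376.7 207.8] [0.477  0.2891 0.03  ]
wedge_grip 0.38 [156.3 201. ] [ 0.547  -0.4596  0.03  ]
wedge_tip 0.8 [371.2 252.7] [0.6471 0.2753 0.    ]
jig 0.65 [298.5 248.1] [0.6596 0.0451 
[... 291 characters left out ...]
.3] [ 0.5468 -0.4477  0.03  ]
top {'fx': 533.2706004536013, 'fy': 533.2706004536013, 'cx': 277.82691571999953, 'cy': 201.8521826530155, 'k1': -0.07080670842353816, 'position': array([ 0.37135762, -0.01178019,  1.50488624]), 'orientation': array([-2.15132269,  2.10725731, -0.16808675])}
wedge_grip 0.95 [172.3 253.1] [0.4706 0.2953 0.03  ]
wedge_tip 0.94 [182.9 197.9] [0.6317 0.2793 0.    ]
jig 0.55 [266.3 192.3] [0.6528 0.0398 0.    ]
lift_bar 0.58 [263.8 189. ] [0.66   0.0467 0.012 ]
gauge 0.92 [266.8 166.4] [0.6978 0.0357 0.132 ]
carriage 0.64 [264.5 189.2] [0.6618 0.0452 0.    ]
chock_grip 0.58 [384.3 251.5] [ 0.4872 -0.2918  0.03  ]
chock_grip 0.27 [264.5 189. ] [0.6566 0.044  0.03  ]
0.8
```

View pics/scene0.png

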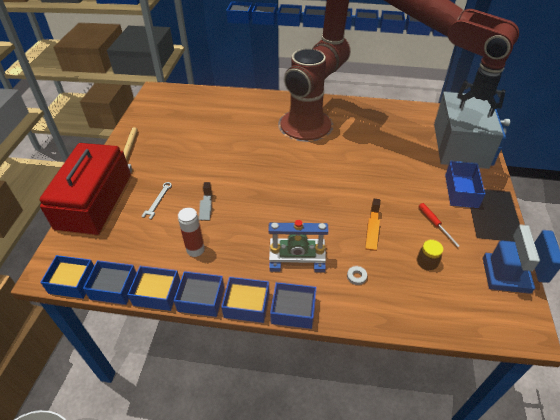

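View pics/top0.png

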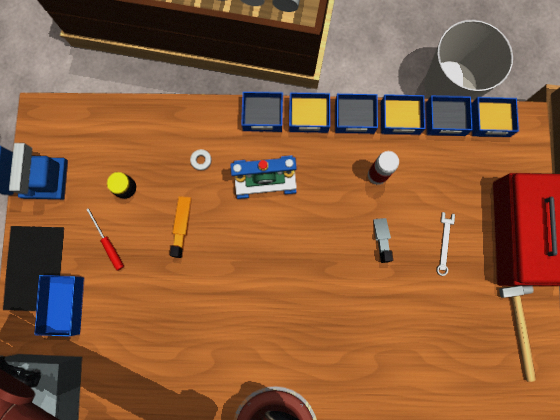

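The scene view shows the wedge at about (374,225), grip nearest the robot, and the jig at (298,246). The chock is at (206,200). In the top view the wedge is at (180,228) and the jig at (265,176). The wedge goes in along roughly world +x. Next I'll measure the poses precisely.

```bash
python3 - <<'E'
from h import *
def cloud(n,d,m):
    v,u=np.nonzero(m&(d>0)); 
    c,M,p=cam(n); K=np.array([[c["fx"],0,c["cx"]],[0,c["fy"],c["cy"]],[0,0,1.]])
    q=cv2.undistortPoints(np.stack([u,v],1).astype(float)[:,None],K,np.array([c["k1"],0,0,0.]))[:,0]
    return p+(np.c_[q,np.ones(len(q))]*d[v,u][:,None])@M.T
for n in("top","scene"):
    im,d=get_image(n); hsv=cv2.cvtColor(im,cv2.COLOR_BGR2HSV)
    big=cv2.resize(im[130:210,220:310] if n=="top" else im[205:285,255:345],None,fx=7,fy=7,interpolation=cv2.INTER_CUBIC); cv2.imwrite(f"pics/{n}_jig.png",big)
    P=cloud(n,d,np.ones(d.shape,bool)); v,u=np.nonzero(d>0)
    H=hsv[v,u]
    box=(abs(P[:,0]-.69)<.12)&(abs(P[:,1]-.04)<.12)
    blue=(H[:,0]>95)&(H[:,0]<130)&(H[:,1]>120)&(H[:,2]>50)
    table=(abs(P[:,2])<.02)&~blue; print(n,"table z",np.median(P[table,2]))
    for nm,lo,hi in(("yoke",.138,.165),("feet",.012,.028)):
        s=P[box&blue&(P[:,2]>lo)&(P[:,2]<hi)]
        if len(s)<5: print(nm,len(s)); continue
        r=cv2.minAreaRect((s[:,:2]*1000).astype(np.float32)); print(nm,len(s),r,s[:,2].mean(),s.min(0),s.max(0))
    org=(H[:,0]>8)&(H[:,0]<22)&(H[:,1]>200)&(H[:,2]>150)&(abs(P[:,0]-.58)<.12)&(abs(P[:,1]-.285)<.08)&(P[:,2]>.003)
    s=P[org]; print("wedge",len(s),cv2.minAreaRect((s[:,:2]*1000).astype(np.float32)),s.min(0),s.max(0))
    for r in masks_of(n,"wedge_grip")[:1]:
        print(r["p"],r["region"].sum())
        s=cloud(n,d,r["region"]); s=s[s[:,2]>.004]; print(s.min(0),s.max(0),cv2.minAreaRect((s[:,:2]*1000).astype(np.float32)))
        t=s[s[:,2]>.05]; print("griptop",len(t),t.mean(0),t.min(0),t.max(0))
    for q in("lift_bar","wedge_tip"):
        print(q,[(r["p"],np.round(r["centre"],1)) for r in tip_of(n,q)[:3]])
print(get_obs()["t"])
E
```

```text
top table z -0.0002952538567404517
yoke 614 ((696.064697265625, 45.47453689575195), (36.310508728027344, 169.52049255371094), 6.422187805175781) 0.14736107546393967 [ 0.66984479 -0.03875164  0.13812364] [0.72141629 0.12906669 0.15648732]
feet 95 ((695.9463500976562, 45.961204528808594), (109.17784881591797, 166.23243713378906), 6.736057758331299) 0.019196501313959193 [ 0.63198501 -0.04231579  0.01239996] [0.7571551  0.13111693 0.02706305]
wedge 577 ((563.935546875, 279.7128601074219), (40.644065856933594, 144.14633178710938), 85.95721435546875) [0.49144772 0.25522749 0.00302099] [0.63629191 0.29830676 0.03489022]
0.73 832
[0.46014405 0.25601516 0.00417818] [0.63629191 0.29814324 0.06541483] ((548.1729736328125, 278.6020202636719), (37.79750061035156, 175.3436737060547), 85.6627197265625)
griptop 103 [0.47533448 0.28282542 0.05899278] [0.46090548 0.27014388 0.05152582] [0.49122551 0.29632528 0.06541483]
lift_bar [(0.83, array([264.8, 191. ])), (0.62, array([104.1, 238. ])), (0.41, array([383.2, 255.4]))]
wedge_tip [(0.68, array([185.2, 194.5]))]
scene table z 0.00020970226059446873
yo
[... 261 characters left out ...]
42, 163.97596740722656), 6.6021246910095215) 0.01969137962306246 [ 0.72815077 -0.03279456  0.01447268] [0.76063125 0.130985   0.02512315]
wedge 114 ((562.3162231445312, 273.4581604003906), (26.708253860473633, 153.55577087402344), 84.46491241455078) [0.48568072 0.2593366  0.01071655] [0.64002418 0.29146383 0.02974821]
0.97 563
[0.46489759 0.25450114 0.00407799] [0.64002418 0.29756898 0.06560928] ((552.66259765625, 278.7070617675781), (38.606178283691406, 174.32176208496094), 86.51150512695312)
griptop 51 [0.48303465 0.28238653 0.05870062] [0.46538276 0.27215967 0.05034417] [0.49530487 0.29246911 0.06560928]
lift_bar [(0.58, array([296.9, 244. ]))]
wedge_tip [(0.7, array([372. , 252.3]))]
1.2
```

```bash
cat > plan.py <<'E'
from h import *
def err(p,yaw,do=None):
    o=get_obs(); A=R.from_rotvec(o["tool_rot"]); 
    y=np.array([-np.sin(yaw),np.cos(yaw),0]); best=None
    for s in(1,-1):
        T=np.c_[[0,0,-1.],np.cross(s*y,[0,0,-1.]),s*y]
        w=(R.from_matrix(T)*A.inv()).as_rotvec()
        if best is None or np.linalg.norm(w)<np.linalg.norm(best): best=w
    print("t %.2f pos %s f %s open %.4f"%(o["t"],np.round(o["tool_pos"],4),np.round(o["contact_force"],1),o["opening"]))
    print("shift mm",np.round((np.array(p)-o["tool_pos"])*1000,1),"units",np.round((np.array(p)-o["tool_pos"])/.02,2),"turn units",np.round(best/.1,2), "q6 %.2f"%o["q"][5])
E
python3 - <<'E'
from plan import *
err([.478,.2835,.187],-.0715)
E
```

```text
t 1.20 pos [0.1816 0.598  0.4047] f [ 0.3 -0.3 -0.1] open 0.0854
shift mm [ 296.4 -314.5 -217.7] units [ 14.82 -15.73 -10.89] turn units [0.   0.   2.23] q6 -0.12
```

View pics/top_jig.png

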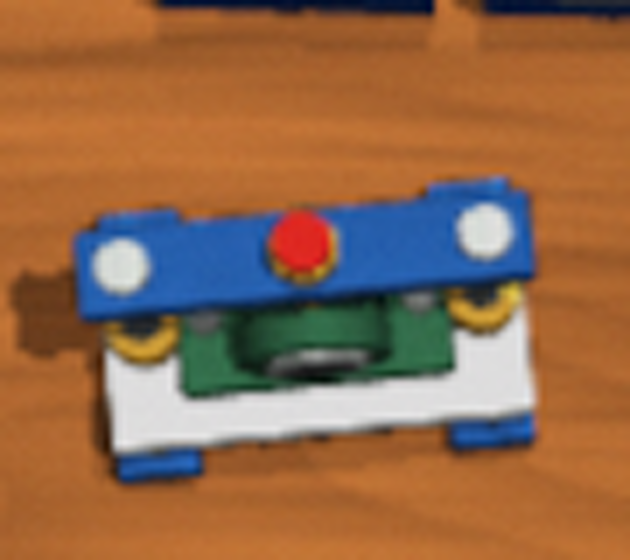

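View pics/scene_jig.png

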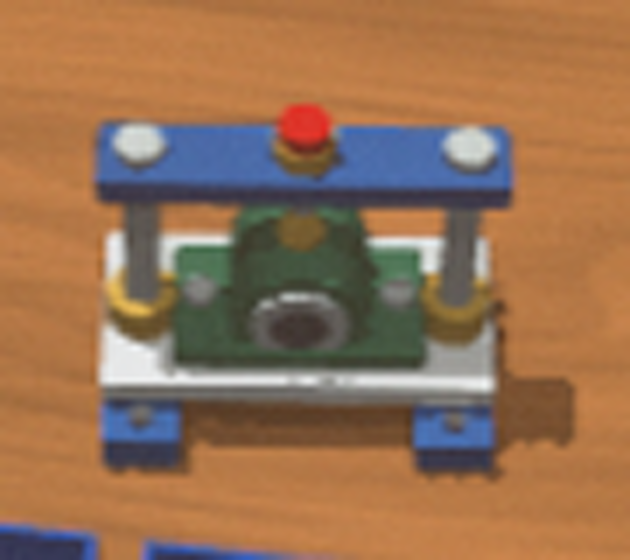

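The top view crop shows the yoke and two feet with the bore facing the robot. The feet stick out about 18 mm past the plate on the far side, so +x points away from the robot at a yaw of about +6.7°. Now I'll move over the wedge.

Emit:
carry_out:
  increments:
    - [[0,0,0.3],[0.95,-1,-0.2],1]
    - [[0,0,0.3],[0.95,-1,-0.3],1]
    - [[0,0,0.3],[0.95,-1,-0.3],1]
    - [[0,0,0.3],[0.95,-1,-0.3],1]
    - [[0,0,0.3],[0.95,-1,-0.3],1]
    - [[0,0,0.3],[0.95,-1,-0.3],1]
    - [[0,0,0.3],[0.95,-1,-0.3],1]
    - [[0,0,0.1],[0.95,-1,-0.3],1]

```text
t: 2.0
tool_pos: [0.336, 0.4341, 0.3592]
tool_rot: [-1.163, 1.232, 1.167]
contact_force: [0.4, 0.3, -0.1]
opening: 0.0852
```

Emit:
carry_out:
  increments:
    - [[0,0,0],[0.95,-1,-0.3],1]
    - [[0,0,0],[0.95,-1,-0.3],1]
    - [[0,0,0],[0.95,-1,-0.3],1]
    - [[0,0,0],[0.95,-1,-0.3],1]
    - [[0,0,0],[0.95,-1,-0.3],1]
    - [[0,0,0],[0.95,-1,-0.3],1]
    - [[0,0,0],[0.9,-0.9,-0.3],1]
    - [[0,0,0],[0,0,0],1]

```text
t: 2.8
tool_pos: [0.4742, 0.2875, 0.316]
tool_rot: [-1.161, 1.232, 1.164]
contact_force: [0.0, 1.1, -0.7]
opening: 0.0856
```

```bash
python3 -c "
from plan import *
err([.478,.2835,.187],-.0715)"
```

```text
t 2.80 pos [0.4742 0.2875 0.316 ] f [ 0.   1.1 -0.7] open 0.0856
shift mm [   3.8   -4.  -129. ] units [ 0.19 -0.2  -6.45] turn units [-0.05  0.03 -0.1 ] q6 -1.10
```

Emit:
carry_out:
  increments:
    - [[0,0,-0.1],[0.2,-0.2,-0.9],1]
    - [[0,0,0],[0,0,-1],1]
    - [[0,0,0],[0,0,-1],1]
    - [[0,0,0],[0,0,-1],1]
    - [[0,0,0],[0,0,-1],1]
    - [[0,0,0],[0,0,-0.8],1]
    - [[0,0,0],[0,0,-0.4],1]
    - [[0,0,0],[0,0,0],1]

```text
t: 3.6
tool_pos: [0.477, 0.2864, 0.1935]
tool_rot: [-1.152, 1.23, 1.156]
contact_force: [-0.2, -0.9, -0.3]
opening: 0.085
```

```bash
python3 -c "
from plan import *
err([.478,.2835,.187],-.0715)
for n in('top','scene'):
    im,d=get_image(n); c=im[185:275,130:230] if n=='top' else im[170:270,320:430]
    cv2.imwrite(f'pics/{n}_g1.png',cv2.resize(c,None,fx=5,fy=5,interpolation=2))"
```

```text
t 3.60 pos [0.477  0.2864 0.1935] f [-0.2 -0.9 -0.3] open 0.0850
shift mm [ 1.  -2.9 -6.5] units [ 0.05 -0.15 -0.32] turn units [-0.1   0.08  0.  ] q6 -1.10
```

View pics/scene_g1.png

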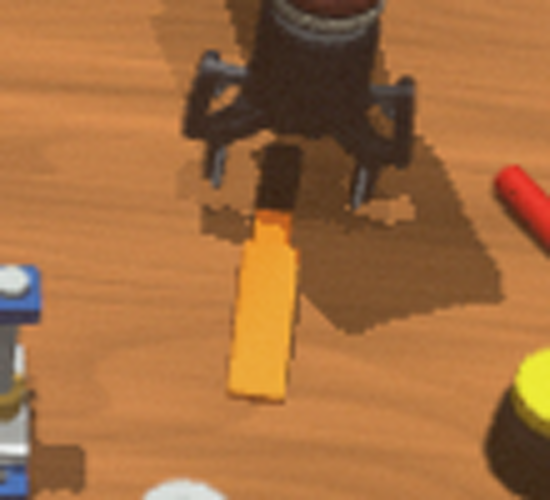

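View pics/top_g1.png

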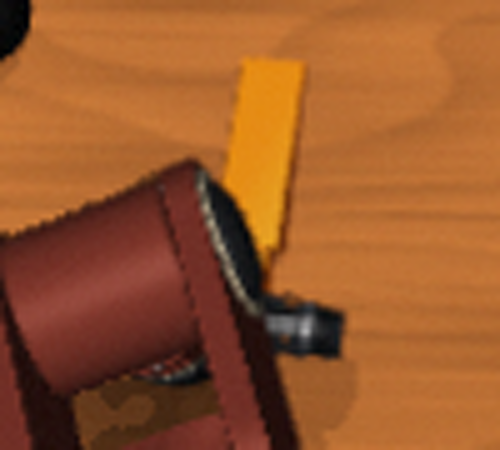

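The scene crop shows the grip block at (278,175) between the two open fingers, with the jaws crosswise to the wedge. I'll fix the small remaining error and close.

Emit:
carry_out:
  increments:
    - [[-0.1,0.1,0],[0.05,-0.15,-0.3],1]
    - [[0,0,0],[0,0,-0.05],0.5]
    - [[0,0,0],[0,0,0],0]
    - [[0,0,0],[0,0,0],0]
    - [[0,0,0],[0,0,0],0]
    - [[0,0,0],[0,0,0],0]
    - [[0,0,0],[0,0,0],0]
    - [[0,0,0],[0,0,0],0]
  squeeze: 40

```text
t: 4.5
tool_pos: [0.4805, 0.284, 0.1914]
tool_rot: [-1.156, 1.236, 1.153]
contact_force: [0.1, 0.2, 0.3]
opening: 0.0234
```

```bash
python3 -c "
from plan import *
err([.478,.2835,.187],-.0715)"
```

```text
t 4.50 pos [0.4805 0.284  0.1914] f [0.1 0.2 0.3] open 0.0234
shift mm [-2.5 -0.5 -4.4] units [-0.12 -0.03 -0.22] turn units [-0.03  0.06  0.01] q6 -1.10
```

Emit:
carry_out:
  increments:
    - [[0,0,0],[0,0,0.4],0]
    - [[0,0,0],[0,0,0.4],0]
    - [[0,0,0.2],[-0.1,-0.7,0],0]
    - [[0,0,0.2],[-0.1,-1,0],0]
    - [[0,0,0.2],[-0.1,-1,0],0]
    - [[0,0,0.2],[-0.1,-1,0],0]
    - [[0,0,0.2],[-0.1,-1,0],0]
    - [[0,0,0.2],[-0.1,-1,0],0]

```text
t: 5.3
tool_pos: [0.468, 0.1685, 0.2123]
tool_rot: [-1.252, 1.172, 1.247]
contact_force: [0.4, -0.2, -0.3]
opening: 0.0238
```

Emit:
carry_out:
  increments:
    - [[0,0,0.2],[-0.1,-1,0],0]
    - [[0,0,0.2],[-0.1,-1,0],0]
    - [[0,0,0.2],[-0.1,-1,0],0]
    - [[0,0,0.1],[-0.1,-1,0],0]
    - [[0,0,0],[-0.1,-1,0],0]
    - [[0,0,0],[-0.1,-1,0],0]
    - [[0,0,0],[0,-0.7,0],0]
    - [[0,0,0],[0,0,0],0]

```text
t: 6.1
tool_pos: [0.4551, 0.0277, 0.218]
tool_rot: [-1.307, 1.132, 1.294]
contact_force: [1.1, -0.1, -1.4]
opening: 0.0236
```

```bash
python3 -c "
from plan import *
err([.4534,.0167,.191],.117)"
```

```text
t 6.10 pos [0.4551 0.0277 0.218 ] f [ 1.1 -0.1 -1.4] open 0.0236
shift mm [ -1.7 -11.  -27. ] units [-0.09 -0.55 -1.35] turn units [-0.05  0.14 -0.12] q6 -1.81
```

Emit:
carry_out:
  increments:
    - [[-0.05,0.1,-0.1],[-0.1,-0.55,-0.4],0]
    - [[0,0,0],[0,0,-0.4],0]
    - [[0,0,0],[0,0,-0.3],0]
    - [[0,0,0],[0,0,0],0]

```text
t: 6.5
tool_pos: [0.4528, 0.0169, 0.1946]
tool_rot: [-1.298, 1.148, 1.293]
contact_force: [0.0, -0.9, -1.9]
opening: 0.0237
```

```bash
python3 -c "
from plan import *
err([.4534,.0167,.191],.117)
for i in range(3): get_image('top'); err([.4534,.0167,.191],.117)
for n in('top','scene'):
    im,d=get_image(n); c=im[140:290,200:340] if n=='top' else im[150:280,230:360]
    cv2.imwrite(f'pics/{n}_g2.png',cv2.resize(c,None,fx=4,fy=4,interpolation=2))
    r=tip_of(n,'wedge_tip')[:2]
    for k in r: print(k['p'],k['centre'],atz(n,k['centre'],.008))
"
```

```text
t 6.50 pos [0.4528 0.0169 0.1946] f [ 0.  -0.9 -1.9] open 0.0237
shift mm [ 0.6 -0.2 -3.6] units [ 0.03 -0.01 -0.18] turn units [-0.    0.04 -0.02] q6 -1.82
t 6.55 pos [0.4529 0.0169 0.195 ] f [-0.8  0.2 -1.8] open 0.0235
shift mm [ 0.5 -0.2 -4. ] units [ 0.02 -0.01 -0.2 ] turn units [-0.    0.04 -0.02] q6 -1.82
t 6.60 pos [0.4532 0.0169 0.1955] f [ 0.4 -0.5 -1.2] open 0.0238
shift mm [ 0.2 -0.2 -4.5] units [ 0.01 -0.01 -0.22] turn units [ 0.    0.05 -0.02] q6 -1.82
t 6.65 pos [0.4534 0.0168 0.1959] f [ 0.7  0.2 -1.8] open 0.0234
shift mm [ 0.  -0.1 -4.9] units [ 0.   -0.01 -0.24] turn units [ 0.    0.06 -0.02] q6 -1.82
0.67 [262.9, 206.3] [0.610652   0.04814479 0.008     ]
0.2 [104.9, 237.9] [0.51051632 0.49558291 0.008     ]
0.32 [295.1, 248.3] [0.66809327 0.03500262 0.008     ]
```

View pics/scene_g2.png

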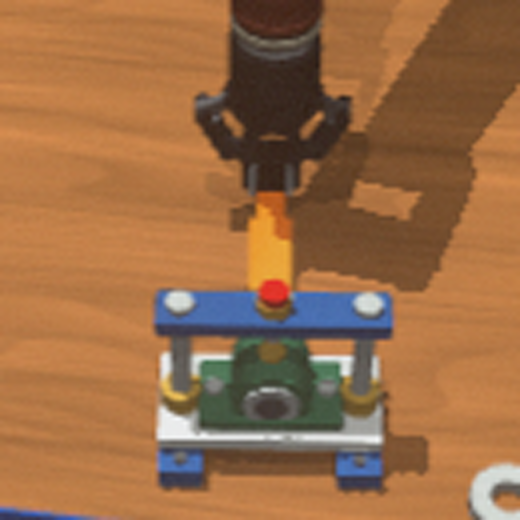

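View pics/top_g2.png

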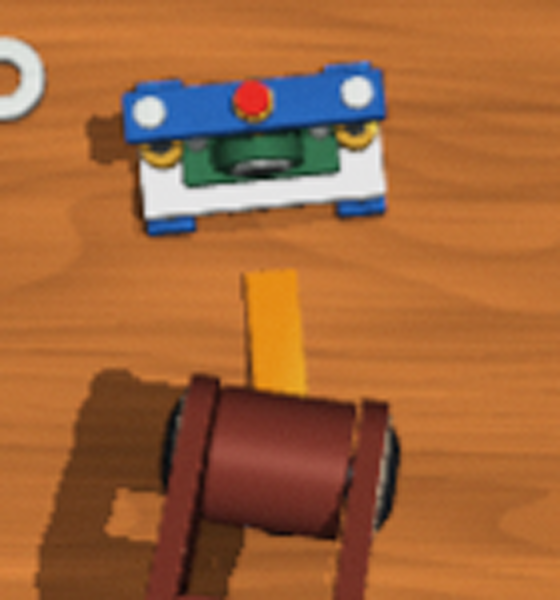

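Emit:
carry_out:
  increments:
    - [[0,0.05,0],[0,0,-0.2],0]
    - [[0,0,0],[0,0,-0.1],0]
    - [[0,0,0],[0,0,0],0]

```text
t: 7.15
tool_pos: [0.4543, 0.0166, 0.1915]
tool_rot: [-1.298, 1.149, 1.293]
contact_force: [-0.9, -0.0, 0.0]
opening: 0.0234
```

```bash
cat > meas.py <<'E'
from plan import *
def cloud(n,d,m):
    v,u=np.nonzero(m&(d>0)); 
    c,M,p=cam(n); K=np.array([[c["fx"],0,c["cx"]],[0,c["fy"],c["cy"]],[0,0,1.]])
    q=cv2.undistortPoints(np.stack([u,v],1).astype(float)[:,None],K,np.array([c["k1"],0,0,0.]))[:,0]
    return p+(np.c_[q,np.ones(len(q))]*d[v,u][:,None])@M.T
def wedge(jo=(.6620,.0412),yaw=.117):
    n="top"; im,d=get_image(n); H=cv2.cvtColor(im,cv2.COLOR_BGR2HSV)
    m=cv2.inRange(H,(8,190,150),(22,255,255))>0
    mm=np.zeros_like(m); mm[185:300,210:330]=1
    m&=mm; P=cloud(n,d,m); k=P[:,2]>.004; P=P[k]
    v,u=np.nonzero(m&(d>0)); 
    X=(P[:,:2]-jo)@np.array([[np.cos(yaw),-np.sin(yaw)],[np.sin(yaw),np.cos(yaw)]])
    print("n",len(P),"jig-frame x %.1f..%.1f"%(X[:,0].min()*1e3,X[:,0].max()*1e3))
    # centreline by x bins
    xs=np.arange(X[:,0].min(),X[:,0].max(),.008); c=[]
    for a in xs:
        s=X[(X[:,0]>=a)&(X[:,0]<a+.008)]
        if len(s)>8: c.append((a+.004,(s[:,1].min()+s[:,1].max())/2,np.ptp(s[:,1]),s[:,0].size))
    c=np.array(c); print(np.round(c[:,:3]*1e3,1).tolist()); 
    f=np.polyfit(c[:,0],c[:,1],1); print("slope rad %.4f, y at tip x=%.1f: %.2f mm"%(f[0],X[:,0].max()*1e3,np.polyval(f,X[:,0].max())*1e3))
    g=np.polyfit(X[:,0],P[:,2],1); print("top slope",g[0])
E
python3 -c "
from meas import *
err([.4534,.0167,.191],.117); wedge()"
```

```text
t 7.15 pos [0.4543 0.0166 0.1915] f [-0.9 -0.   0. ] open 0.0234
shift mm [-0.9  0.1 -0.5] units [-0.04  0.   -0.02] turn units [ 0.01  0.03 -0.02] q6 -1.82
n 375 jig-frame x -221.6..-54.3
[[-137.6, 0.5, 33.3], [-129.6, 2.4, 33.8], [-121.6, 0.7, 36.4], [-113.6, 1.1, 34.2], [-105.6, 0.6, 33.9], [-97.6, 2.3, 33.9], [-89.6, 1.9, 34.5], [-81.6, 1.1, 34.7], [-73.6, 0.6, 34.1], [-65.6, 1.3, 31.9], [-57.6, 1.8, 34.7]]
slope rad 0.0034, y at tip x=-54.3: 1.46 mm
top slope -0.5758269280083844
```

Alignment is within about 1.5 mm and 0.004 rad, and the wedge's weight is now on the bench. I'll regrip so it lies flat.

Emit:
carry_out:
  increments:
    - [[0,0.03,0],[0,0,0],0.5]
    - [[0,0,0],[0,0,0],0.5]
    - [[0,0,0],[0,0,0],0]
    - [[0,0,0],[0,0,0],0]
    - [[0,0,0],[0,0,0],0]
    - [[0,0,0],[0,0,0],0]
  squeeze: 40

```text
t: 7.8
tool_pos: [0.4548, 0.0165, 0.1919]
tool_rot: [-1.298, 1.15, 1.294]
contact_force: [0.7, 0.7, 0.7]
opening: 0.0236
```

```bash
python3 -c "
from meas import *
err([.4534,.0167,.191],.117); wedge()"
```

```text
t 7.80 pos [0.4548 0.0165 0.1919] f [0.7 0.7 0.7] open 0.0236
shift mm [-1.4  0.2 -0.9] units [-0.07  0.01 -0.04] turn units [ 0.01  0.02 -0.02] q6 -1.82
n 382 jig-frame x -179.9..-51.8
[[-135.9, 0.4, 33.1], [-127.9, 2.4, 34.2], [-119.9, 1.7, 34.4], [-111.9, 0.8, 34.3], [-103.9, -75.2, 185.5], [-95.9, 75.3, 184.8], [-87.9, 1.6, 34.5], [-79.9, 1.0, 34.3], [-71.9, 1.6, 37.1], [-63.9, 2.6, 34.5], [-55.9, 1.9, 34.8]]
slope rad 0.0968, y at tip x=-51.8: 5.54 mm
top slope -0.5085084084615227
```

Emit:
carry_out:
  increments:
    - [[0,0,0],[0.5,0.06,0],0]
    - [[0,0,0],[0.5,0.06,0],0]
    - [[0,0,0],[0.5,0.06,0],0]
    - [[0,0,0],[0.5,0.06,0],0]
    - [[0,0,0],[0.5,0.06,0],0]

```text
t: 8.35
tool_pos: [0.5072, 0.0228, 0.1919]
tool_rot: [-1.297, 1.152, 1.296]
contact_force: [-2.3, 0.1, 2.9]
opening: 0.0233
```

```bash
cat > st.py <<'E'
from plan import *
u=np.array([np.cos(.117),np.sin(.117)]); jo=np.array([.662,.0412])
F=[];P=[]
import sys
for i in range(int(sys.argv[1]) if len(sys.argv)>1 else 1):
    if i: get_image('top')
    o=get_obs(); F.append(o["contact_force"]);P.append(o["tool_pos"])
F=np.array(F);P=np.array(P);X=(P[:,:2]-jo)
print("grip jig x mm",np.round(X@u*1e3,2),"y",np.round((X@[-u[1],u[0]])*1e3,1),"z",np.round(P[:,2]*1e3,1))
print("push N",np.round(-F[:,:2]@u,1),"fz",np.round(F[:,2],1),"mean push %.2f"%np.mean(-F[:,:2]@u))
err([.5,0,.1915],.117)
E
python3 st.py 3
```

```text
grip jig x mm [-155.88 -154.54 -155.37] y [-0.2 -0.3 -0.3] z [191.9 192.4 192.1]
push N [2.3 0.4 0.4] fz [ 2.9 -0.1 -1. ] mean push 1.04
t 8.45 pos [0.5077 0.0228 0.1921] f [-0.5  0.6 -1. ] open 0.0235
shift mm [ -7.7 -22.8  -0.6] units [-0.39 -1.14 -0.03] turn units [ 0.01  0.01 -0.02] q6 -1.79
```

Emit:
carry_out:
  increments:
    - [[0,0,0],[0.4,0.05,0],0]
    - [[0,0,0],[0.4,0.05,0],0]
    - [[0,0,0],[0.3,0.04,0],0]
    - [[0,0,0],[0.2,0.02,0],0]

```text
t: 8.85
tool_pos: [0.5348, 0.0262, 0.1919]
tool_rot: [-1.296, 1.153, 1.297]
contact_force: [-2.1, 0.0, 3.4]
opening: 0.0238
```

```bash
python3 st.py 3
```

```text
grip jig x mm [-128.06 -127.65 -127.94] y [-0.  -0.1 -0.1] z [191.9 192.  191.9]
push N [ 2.1  0.4 -0.9] fz [ 3.4 -1.5 -0.4] mean push 0.53
t 8.95 pos [0.5349 0.0262 0.1919] f [ 0.9  0.3 -0.4] open 0.0238
shift mm [-34.9 -26.2  -0.4] units [-1.75 -1.31 -0.02] turn units [ 0.01 -0.   -0.02] q6 -1.78
```

Emit:
carry_out:
  increments:
    - [[0,0,0],[0.15,0.02,0],0]
    - [[0,0,0],[0.15,0.02,0],0]
    - [[0,0,0],[0.15,0.02,0],0]

```text
t: 9.25
tool_pos: [0.5413, 0.0271, 0.1918]
tool_rot: [-1.29, 1.164, 1.308]
contact_force: [-15.4, -2.8, 13.2]
opening: 0.0236
```

```bash
python3 st.py 3
```

```text
grip jig x mm [-121.57 -121.39 -121.44] y [0.1 0.1 0.1] z [191.8 191.7 191.8]
push N [15.6 14.3 12.5] fz [13.2 12.2 10.3] mean push 14.14
t 9.35 pos [0.5414 0.0271 0.1918] f [-12.2  -3.   10.3] open 0.0234
shift mm [-41.4 -27.1  -0.3] units [-2.07 -1.35 -0.01] turn units [ 0.03 -0.16 -0.02] q6 -1.77
```

The push and fz have both risen, and the tool has pitched 0.016 rad and is pressing down. I'll level it and ease off.

Emit:
carry_out:
  increments:
    - [[0,-0.15,0],[0,0,0.05],0]
    - [[0,0,0],[0,0,0.03],0]
  squeeze: 20

```text
t: 9.55
tool_pos: [0.5396, 0.0271, 0.1918]
tool_rot: [-1.295, 1.158, 1.301]
contact_force: [2.0, 0.4, -2.0]
opening: 0.0236
```

```bash
python3 st.py 3
```

```text
grip jig x mm [-123.2  -123.21 -123.14] y [0.3 0.3 0.3] z [191.8 191.8 191.8]
push N [-2.  -0.6  1.1] fz [-2.  -2.  -1.8] mean push -0.52
t 9.65 pos [0.5397 0.0271 0.1918] f [-1.1  0.2 -1.8] open 0.0236
shift mm [-39.7 -27.1  -0.3] units [-1.98 -1.35 -0.02] turn units [ 0.03 -0.08 -0.02] q6 -1.78
```

Emit:
carry_out:
  increments:
    - [[0,-0.08,0],[0.1,0.01,0.02],0]
    - [[0,0,0],[0.1,0.01,0.01],0]
    - [[0,0,0],[0.1,0.01,0.01],0]

```text
t: 9.95
tool_pos: [0.5423, 0.0274, 0.1917]
tool_rot: [-1.29, 1.167, 1.311]
contact_force: [-10.3, -2.2, 6.9]
opening: 0.0238
```

```bash
python3 st.py 3
```

```text
grip jig x mm [-120.52 -120.4  -120.44] y [0.2 0.2 0.2] z [191.7 191.8 191.8]
push N [10.4 11.   9.6] fz [6.9 7.1 7.1] mean push 10.34
t 10.05 pos [0.5424 0.0273 0.1918] f [-9.5 -1.4  7.1] open 0.0238
shift mm [-42.4 -27.3  -0.3] units [-2.12 -1.37 -0.01] turn units [ 0.04 -0.2  -0.03] q6 -1.77
```

Emit:
carry_out:
  increments:
    - [[0,-0.15,0],[0.1,0.01,0.06],0]
    - [[0,-0.15,0],[0.1,0.01,0.06],0]
    - [[0,-0.1,0],[0.1,0.01,0.05],0]

```text
t: 10.35
tool_pos: [0.5435, 0.0279, 0.1917]
tool_rot: [-1.299, 1.156, 1.299]
contact_force: [-10.0, -2.5, 6.4]
opening: 0.0236
```

```bash
python3 st.py 3
```

```text
grip jig x mm [-119.27 -119.2  -119.21] y [0.6 0.6 0.6] z [191.7 191.8 191.8]
push N [10.2  9.2  9.1] fz [6.4 5.3 6. ] mean push 9.52
t 10.45 pos [0.5435 0.0279 0.1918] f [-9.  -1.7  6. ] open 0.0237
shift mm [-43.5 -27.9  -0.3] units [-2.18 -1.39 -0.01] turn units [ 0.05 -0.03 -0.04] q6 -1.77
```

Emit:
carry_out:
  increments:
    - [[0,-0.08,0],[0.15,0.02,0.1],0]
    - [[0,-0.08,0],[0.15,0.02,0.1],0]
    - [[0,-0.08,0],[0.15,0.02,0.1],0]

```text
t: 10.75
tool_pos: [0.5477, 0.0292, 0.1921]
tool_rot: [-1.301, 1.152, 1.296]
contact_force: [-3.9, -0.4, -4.3]
opening: 0.0236
```

```bash
python3 st.py 3; python3 -c "
from h import *
im,d=get_image('scene'); cv2.imwrite('pics/s3.png',cv2.resize(im[170:290,230:370],None,fx=5,fy=5,interpolation=2))"
```

```text
grip jig x mm [-114.95 -114.55 -114.39] y [1.5 1.5 1.4] z [192.1 192.4 192.7]
push N [3.9 4.5 3.8] fz [-4.3 -4.9 -4. ] mean push 4.03
t 10.85 pos [0.5482 0.0293 0.1927] f [-3.7 -0.5 -4. ] open 0.0234
shift mm [-48.2 -29.3  -1.2] units [-2.41 -1.46 -0.06] turn units [ 0.04  0.03 -0.04] q6 -1.77
```

View pics/s3.png

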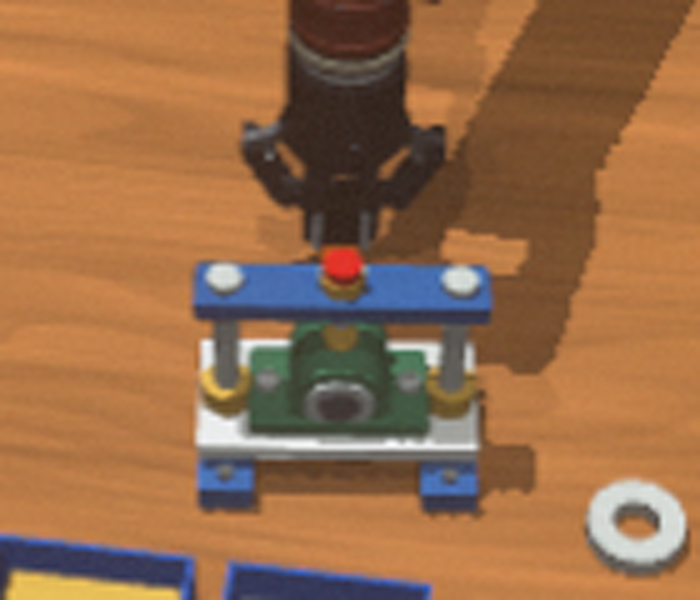

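```bash
cat > rise.py <<'E'
from meas import *
def plate(k=2):
    out=[]
    for i in range(k):
        for n in("scene",):
            im,d=get_image(n); H=cv2.cvtColor(im,cv2.COLOR_BGR2HSV)
            m=(H[...,1]<45)&(H[...,2]>150); P=cloud(n,d,m)
            X=(P[:,:2]-[.662,.0412])@np.array([[np.cos(.117),-np.sin(.117)],[np.sin(.117),np.cos(.117)]])
            s=P[(X[:,0]>-5)&(X[:,0]<68)&(abs(X[:,1])<82)&(P[:,2]>.025)&(P[:,2]<.075)]
            out.append(np.median(s[:,2])*1e3)
    print("plate z",np.round(out,2),"n",len(s))
if __name__=="__main__": plate()
E
python3 rise.py
```

```text
plate z [39.33 39.51] n 411
```

Emit:
carry_out:
  increments:
    - [[0,-0.08,0],[0.1,0.01,0.02],0]
    - [[0,-0.08,0],[0.1,0.01,0.03],0]
    - [[0,-0.08,0],[0.1,0.01,0.03],0]

```text
t: 11.3
tool_pos: [0.5544, 0.03, 0.1944]
tool_rot: [-1.315, 1.133, 1.274]
contact_force: [-5.1, -0.9, -5.5]
opening: 0.0238
```

```bash
python3 st.py 2; python3 rise.py
```

```text
grip jig x mm [-108.16 -107.84] y [1.4 1.4] z [194.4 194.6]
push N [5.2 1.9] fz [-5.5 -4.7] mean push 3.52
t 11.35 pos [0.5547 0.03   0.1946] f [-1.9  0.3 -4.7] open 0.0238
shift mm [-54.7 -30.   -3.1] units [-2.74 -1.5  -0.15] turn units [ 0.04  0.29 -0.04] q6 -1.77
plate z [41.61 41.92] n 410
```

Emit:
carry_out:
  increments:
    - [[0,0.2,0],[0,0,-0.1],0]
    - [[0,0.08,0],[0,0,-0.05],0]

```text
t: 11.65
tool_pos: [0.5575, 0.0299, 0.195]
tool_rot: [-1.306, 1.146, 1.288]
contact_force: [-7.1, 0.3, 2.0]
opening: 0.0236
```

```bash
python3 st.py 2; python3 rise.py
```

```text
grip jig x mm [-105.13 -105.1 ] y [1. 1.] z [195.  195.1]
push N [7.  4.6] fz [2.  1.2] mean push 5.82
t 11.70 pos [0.5575 0.0299 0.1951] f [-4.7  0.8  1.2] open 0.0238
shift mm [-57.5 -29.9  -3.6] units [-2.88 -1.49 -0.18] turn units [ 0.04  0.1  -0.04] q6 -1.77
plate z [42.08 41.79] n 414
```

```bash
cat > st.py <<'E'
from meas import *
from rise import plate
import sys
u=np.array([np.cos(.117),np.sin(.117)]); jo=np.array([.662,.0412])
F=[];P=[]
for i in range(int(sys.argv[1]) if len(sys.argv)>1 else 1):
    if i: get_image('scene')
    o=get_obs(); F.append(o["contact_force"]);P.append(o["tool_pos"]+R.from_rotvec(o["tool_rot"]).apply([.155,0,0]))
a=R.from_rotvec(o["tool_rot"]).apply([1,0,0])
F=np.array(F);P=np.array(P);X=(P[:,:2]-jo)
print("t %.2f grasp jig x"%o["t"],np.round(X@u*1e3,2),"y",np.round((X@[-u[1],u[0]])*1e3,1),"z",np.round(P[:,2]*1e3,1),"lean fwd %.4f side %.4f"%(a[:2]@u,a[1]*u[0]-a[0]*u[1]))
print("push N",np.round(-F[:,:2]@u,1),"fz",np.round(F[:,2],1),"mean push %.2f fz %.2f"%(np.mean(-F[:,:2]@u),F[:,2].mean()))
plate(1)
E
python3 st.py 2
```

```text
t 11.85 grasp jig x [-103.63 -103.66] y [0.2 0.2] z [40.  39.8] lean fwd 0.0105 side -0.0052
push N [3.  2.4] fz [1.6 2.3] mean push 2.72 fz 1.96
plate z [42.2] n 403
```

Emit:
carry_out:
  increments:
    - [[0,0,0],[0.05,0.005,-0.02],0]
    - [[0,0,0],[0.05,0.005,0],0]

```text
t: 12.1
tool_pos: [0.5586, 0.03, 0.1944]
tool_rot: [-1.305, 1.148, 1.29]
contact_force: [-6.9, -0.9, 1.0]
opening: 0.0236
```

```bash
python3 st.py 3
```

```text
t 12.20 grasp jig x [-102.9  -102.86 -102.83] y [0.1 0.1 0.1] z [39.4 39.4 39.4] lean fwd 0.0070 side -0.0053
push N [7.  6.3 6.9] fz [1.  2.2 1.7] mean push 6.73 fz 1.67
plate z [42.11] n 418
```

Emit:
carry_out:
  increments:
    - [[0,0,0],[0.06,0.005,0],0]
    - [[0,-0.02,0],[0.06,0.005,0],0]
    - [[0,-0.02,0],[0.06,0.005,0],0]

```text
t: 12.55
tool_pos: [0.5606, 0.0301, 0.1935]
tool_rot: [-1.303, 1.151, 1.293]
contact_force: [-7.1, -0.8, 2.3]
opening: 0.0235
```

```bash
python3 st.py 3
```

```text
t 12.65 grasp jig x [-101.53 -101.46 -101.47] y [ 0.  0. -0.] z [38.5 38.5 38.4] lean fwd 0.0033 side -0.0054
push N [7.2 6.8 5.5] fz [2.3 0.4 1.3] mean push 6.49 fz 1.32
plate z [42.14] n 414
```

Emit:
carry_out:
  increments:
    - [[0,-0.02,0],[0.07,0.008,0],0]
    - [[0,-0.02,0],[0.07,0.008,0.01],0]
    - [[0,-0.02,0],[0.07,0.008,0.01],0]
    - [[0,-0.02,0],[0.07,0.008,0.01],0]

```text
t: 13.1
tool_pos: [0.5634, 0.0304, 0.1921]
tool_rot: [-1.301, 1.155, 1.296]
contact_force: [-8.1, -0.3, 2.7]
opening: 0.0239
```

```bash
python3 st.py 3
```

```text
t 13.20 grasp jig x [-99.43 -99.35 -99.36] y [-0.1 -0.1 -0.1] z [37.1 37.2 37.1] lean fwd -0.0016 side -0.0058
push N [8.1 6.5 6.5] fz [2.7 1.1 1.9] mean push 7.02 fz 1.89
plate z [42.09] n 410
```

Emit:
carry_out:
  increments:
    - [[0,-0.04,0],[0.06,0.008,0.01],0]
    - [[0,-0.04,0],[0.06,0.008,0.02],0]
    - [[0,-0.04,0],[0.06,0.008,0.02],0]
    - [[0,-0.04,0],[0.06,0.008,0.02],0]

```text
t: 13.65
tool_pos: [0.5649, 0.0307, 0.192]
tool_rot: [-1.302, 1.156, 1.296]
contact_force: [-8.9, -1.7, 3.3]
opening: 0.0237
```

```bash
python3 st.py 3
```

```text
t 13.75 grasp jig x [-97.93 -97.85 -97.88] y [-0.2 -0.2 -0.2] z [37. 37. 37.] lean fwd -0.0019 side -0.0068
push N [9.  9.4 8.5] fz [3.3 2.8 3.3] mean push 8.98 fz 3.12
plate z [42.] n 408
```

Emit:
carry_out:
  increments:
    - [[0,-0.04,0],[0.04,0.005,0.03],0]
    - [[0,-0.04,0],[0.04,0.005,0.03],0]
    - [[0,0,0],[0,0,0],0]

```text
t: 14.1
tool_pos: [0.5649, 0.0307, 0.192]
tool_rot: [-1.303, 1.155, 1.295]
contact_force: [-2.3, 0.6, 1.6]
opening: 0.0236
```

```bash
python3 st.py 4;python3 rise.py
```

```text
t 14.25 grasp jig x [-97.91 -97.88 -97.87 -97.86] y [-0.2 -0.2 -0.1 -0.2] z [37.  37.  37.1 37. ] lean fwd -0.0015 side -0.0072
push N [2.2 3.2 3.8 3.5] fz [ 1.6  0.5  1.  -0.1] mean push 3.20 fz 0.73
plate z [42.83] n 397
plate z [42.59 42.3 ] n 405
```

```bash
python3 -c "
from h import *
im,d=get_image('scene'); a=cv2.imread('pics/scene0.png')
c=np.hstack([cv2.resize(x[215:275,265:330],None,fx=6,fy=6,interpolation=2) for x in(a,im)]); cv2.imwrite('pics/cmp1.png',c)"
```

```text
(no output)
```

View pics/cmp1.png

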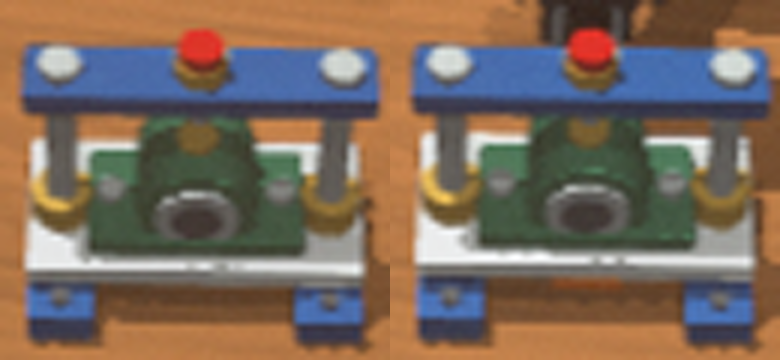

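The right half shows the block risen slightly. The wedge is visible under the bar at (585,283), and the button is closer to the screw but whether it touches isn't resolvable. I'll keep pushing by force.

Emit:
carry_out:
  increments:
    - [[0,-0.03,0],[0.06,0.007,0.02],0]
    - [[0,-0.03,0],[0.06,0.007,0.02],0]
    - [[0,-0.03,0],[0.06,0.007,0.02],0]

```text
t: 14.75
tool_pos: [0.5665, 0.031, 0.192]
tool_rot: [-1.303, 1.157, 1.296]
contact_force: [-8.4, -1.7, 1.6]
opening: 0.0236
```

```bash
python3 st.py 3
```

```text
t 14.85 grasp jig x [-96.54 -96.47 -96.49] y [-0.2 -0.2 -0.2] z [37.1 37.  37. ] lean fwd -0.0028 side -0.0080
push N [8.5 7.9 7.3] fz [1.6 2.8 1.8] mean push 7.92 fz 2.08
plate z [42.63] n 416
```

Emit:
carry_out:
  increments:
    - [[0,-0.03,0],[0.06,0.007,0.02],0]
    - [[0,-0.03,0],[0.06,0.007,0.02],0]
    - [[0,-0.03,0],[0.06,0.007,0.02],0]
    - [[0,-0.03,0],[0.06,0.007,0.02],0]

```text
t: 15.3
tool_pos: [0.5682, 0.0312, 0.1921]
tool_rot: [-1.303, 1.16, 1.298]
contact_force: [-8.3, -1.4, 3.3]
opening: 0.0239
```

```bash
python3 st.py 3
```

```text
t 15.40 grasp jig x [-95.27 -95.16 -95.16] y [-0.3 -0.3 -0.3] z [37.1 37.2 37.1] lean fwd -0.0056 side -0.0088
push N [8.4 8.1 7.3] fz [3.3 2.2 2.8] mean push 7.92 fz 2.79
plate z [42.88] n 417
```

Emit:
carry_out:
  increments:
    - [[0.03,-0.05,0],[0.06,0.007,0.02],0]
    - [[0.03,-0.05,0],[0.06,0.007,0.02],0]
    - [[0.03,-0.05,0],[0.06,0.007,0.02],0]
    - [[0,-0.05,0],[0.06,0.007,0.02],0]

```text
t: 15.85
tool_pos: [0.5698, 0.0309, 0.1919]
tool_rot: [-1.301, 1.152, 1.298]
contact_force: [-8.4, -0.6, 4.0]
opening: 0.0234
```

```bash
python3 st.py 3
```

```text
t 15.95 grasp jig x [-92.94 -92.88 -92.89] y [0.1 0.1 0.1] z [36.9 36.9 36.9] lean fwd -0.0008 side -0.0031
push N [8.4 9.9 8.7] fz [4.  3.9 4.6] mean push 9.01 fz 4.17
plate z [43.3] n 415
```

Emit:
carry_out:
  increments:
    - [[0.01,-0.04,0],[0.06,0.007,0.03],0]
    - [[0.01,-0.04,0],[0.06,0.007,0.03],0]
    - [[0,-0.04,0],[0.06,0.007,0.03],0]
    - [[0,-0.04,0],[0.06,0.007,0.03],0]

```text
t: 16.4
tool_pos: [0.5707, 0.0309, 0.1919]
tool_rot: [-1.3, 1.153, 1.3]
contact_force: [-8.2, -1.9, 3.4]
opening: 0.0234
```

```bash
python3 st.py 3
```

```text
t 16.50 grasp jig x [-92.35 -92.31 -92.32] y [ 0. -0. -0.] z [36.9 36.9 36.9] lean fwd -0.0031 side -0.0030
push N [8.4 9.8 8.5] fz [3.4 3.5 4. ] mean push 8.90 fz 3.66
plate z [43.55] n 396
```

Emit:
carry_out:
  increments:
    - [[0,-0.04,0],[0.06,0.007,0.07],0]
    - [[0,-0.04,0],[0.06,0.007,0.06],0]
    - [[0,-0.04,0],[0.06,0.007,0.06],0]

```text
t: 16.85
tool_pos: [0.5712, 0.0312, 0.1924]
tool_rot: [-1.301, 1.154, 1.301]
contact_force: [-5.7, -1.3, -1.1]
opening: 0.0235
```

```bash
python3 st.py 3
```

```text
t 16.95 grasp jig x [-92.   -91.95 -91.97] y [0.  0.1 0. ] z [37.5 37.5 37.4] lean fwd -0.0042 side -0.0039
push N [5.8 6.7 6.6] fz [-1.1 -1.  -0.1] mean push 6.37 fz -0.77
plate z [43.61] n 406
```

Emit:
carry_out:
  increments:
    - [[0,-0.04,0],[0.08,0.01,0.03],0]
    - [[0,-0.04,0],[0.08,0.01,0.03],0]
    - [[0,-0.04,0],[0.08,0.01,0.03],0]

```text
t: 17.3
tool_pos: [0.5734, 0.0315, 0.192]
tool_rot: [-1.302, 1.155, 1.3]
contact_force: [-8.2, -0.6, 1.6]
opening: 0.0237
```

```bash
python3 st.py 3
```

```text
t 17.40 grasp jig x [-89.7  -89.57 -89.55] y [-0. -0. -0.] z [37. 37. 37.] lean fwd -0.0035 side -0.0050
push N [8.2 8.2 7.4] fz [1.6 1.4 0.8] mean push 7.90 fz 1.29
plate z [44.01] n 417
```

Emit:
carry_out:
  increments:
    - [[0.02,-0.04,0],[0.08,0.01,0.03],0]
    - [[0.02,-0.04,0],[0.08,0.01,0.03],0]
    - [[0,-0.04,0],[0.08,0.01,0.03],0]

```text
t: 17.75
tool_pos: [0.5757, 0.0317, 0.1919]
tool_rot: [-1.301, 1.152, 1.301]
contact_force: [-8.1, -1.0, 2.3]
opening: 0.0234
```

```bash
python3 st.py 2
```

```text
t 17.80 grasp jig x [-87.27 -87.11] y [0.2 0.2] z [36.9 36.9] lean fwd -0.0028 side -0.0027
push N [8.2 8.3] fz [2.3 0.8] mean push 8.24 fz 1.58
plate z [44.44] n 415
```

Emit:
carry_out:
  increments:
    - [[0.02,-0.04,0],[0.08,0.01,0.03],0]
    - [[0.02,-0.04,0],[0.08,0.01,0.03],0]
    - [[0,-0.04,0],[0.08,0.01,0.03],0]

```text
t: 18.15
tool_pos: [0.5779, 0.0319, 0.1919]
tool_rot: [-1.299, 1.151, 1.303]
contact_force: [-8.9, -0.8, 3.2]
opening: 0.0236
```

```bash
python3 st.py 2
```

```text
t 18.20 grasp jig x [-85.2  -85.06] y [0.4 0.4] z [36.9 36.9] lean fwd -0.0032 side -0.0007
push N [8.9 7.9] fz [3.2 2.9] mean push 8.40 fz 3.07
plate z [44.77] n 415
```

Emit:
carry_out:
  increments:
    - [[0,-0.04,0],[0.08,0.007,0.04],0]
    - [[0,-0.04,0],[0.08,0.007,0.04],0]
    - [[0,-0.04,0],[0.08,0.007,0.04],0]

```text
t: 18.55
tool_pos: [0.5798, 0.0321, 0.1919]
tool_rot: [-1.301, 1.152, 1.303]
contact_force: [-8.2, -1.7, 1.4]
opening: 0.0234
```

```bash
python3 st.py 2
```

```text
t 18.60 grasp jig x [-83.33 -83.21] y [0.3 0.3] z [36.9 36.9] lean fwd -0.0040 side -0.0018
push N [8.3 7.7] fz [1.4 1.4] mean push 8.01 fz 1.40
plate z [44.72] n 426
```

Emit:
carry_out:
  increments:
    - [[0,-0.04,0],[0.08,0.007,0.04],0]
    - [[0,-0.04,0],[0.08,0.007,0.04],0]
    - [[0,-0.04,0],[0.08,0.007,0.04],0]

```text
t: 18.95
tool_pos: [0.5819, 0.0324, 0.1919]
tool_rot: [-1.302, 1.152, 1.303]
contact_force: [-8.5, -1.2, 1.0]
opening: 0.0235
```

```bash
python3 st.py 2
```

```text
t 19.00 grasp jig x [-81.21 -81.09] y [0.2 0.2] z [36.9 37. ] lean fwd -0.0041 side -0.0028
push N [8.6 7.7] fz [1.  1.1] mean push 8.15 fz 1.05
plate z [45.77] n 419
```

Emit:
carry_out:
  increments:
    - [[0,-0.04,0],[0.08,0.007,0.03],0]
    - [[0,-0.04,0],[0.08,0.007,0.03],0]
    - [[0,-0.04,0],[0.08,0.007,0.03],0]

```text
t: 19.35
tool_pos: [0.5843, 0.0327, 0.1919]
tool_rot: [-1.303, 1.152, 1.303]
contact_force: [-7.9, -0.3, 2.1]
opening: 0.0238
```

```bash
python3 st.py 2
```

```text
t 19.40 grasp jig x [-78.81 -78.71] y [0. 0.] z [36.9 36.9] lean fwd -0.0038 side -0.0037
push N [7.9 7.3] fz [2.1 1.3] mean push 7.58 fz 1.66
plate z [46.23] n 408
```

Emit:
carry_out:
  increments:
    - [[0,-0.04,0],[0.08,0.007,0.03],0]
    - [[0,-0.04,0],[0.08,0.007,0.03],0]
    - [[0,-0.04,0],[0.08,0.007,0.03],0]

```text
t: 19.75
tool_pos: [0.5866, 0.0329, 0.1919]
tool_rot: [-1.304, 1.152, 1.303]
contact_force: [-8.1, -1.4, 1.3]
opening: 0.0235
```

```bash
python3 st.py 2
```

```text
t 19.80 grasp jig x [-76.4  -76.24] y [-0.1 -0.1] z [36.9 36.9] lean fwd -0.0034 side -0.0045
push N [8.2 7.5] fz [1.3 2. ] mean push 7.88 fz 1.67
plate z [46.84] n 398
```

Emit:
carry_out:
  increments:
    - [[0.01,-0.04,0],[0.08,0.008,0.03],0]
    - [[0.01,-0.04,0],[0.08,0.008,0.03],0]
    - [[0,-0.04,0],[0.08,0.008,0.03],0]

```text
t: 20.15
tool_pos: [0.589, 0.0331, 0.1919]
tool_rot: [-1.304, 1.151, 1.303]
contact_force: [-8.8, -0.3, 2.5]
opening: 0.0235
```

```bash
python3 st.py 2
```

```text
t 20.20 grasp jig x [-73.99 -73.84] y [-0.2 -0.2] z [36.9 36.9] lean fwd -0.0031 side -0.0039
push N [8.8 7.3] fz [2.5 1.9] mean push 8.03 fz 2.18
plate z [47.17] n 401
```

Emit:
carry_out:
  increments:
    - [[0.01,-0.04,0],[0.08,0.008,0.03],0]
    - [[0.01,-0.04,0],[0.08,0.008,0.03],0]

```text
t: 20.45
tool_pos: [0.5905, 0.0331, 0.1919]
tool_rot: [-1.304, 1.15, 1.304]
contact_force: [-9.0, -1.8, 2.4]
opening: 0.0235
```

```bash
python3 st.py 2; python3 -c "
from h import *
im,d=get_image('scene'); a=cv2.imread('pics/scene0.png')
c=np.hstack([cv2.resize(x[215:275,265:330],None,fx=6,fy=6,interpolation=2) for x in(a,im)]); cv2.imwrite('pics/cmp2.png',c)"
```

```text
t 20.50 grasp jig x [-72.39 -72.26] y [-0.1 -0.1] z [36.9 36.9] lean fwd -0.0028 side -0.0028
push N [9.1 7.9] fz [2.4 2.3] mean push 8.54 fz 2.34
plate z [47.68] n 404
```

View pics/cmp2.png

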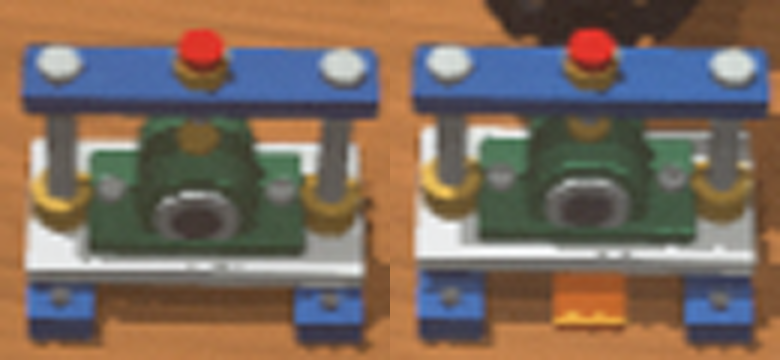

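The block is now about 9 mm up and the wedge shows through under the plate at (590,300). The push is still even at about 8 N, so I'm continuing.

Emit:
carry_out:
  increments:
    - [[0,-0.04,0],[0.08,0.008,0.03],0]
    - [[0,-0.04,0],[0.08,0.008,0.03],0]

```text
t: 20.8
tool_pos: [0.5921, 0.0333, 0.1919]
tool_rot: [-1.304, 1.151, 1.304]
contact_force: [-7.6, -1.1, 2.3]
opening: 0.0236
```

```bash
python3 st.py 2
```

```text
t 20.85 grasp jig x [-70.9  -70.76] y [-0.2 -0.2] z [36.9 36.9] lean fwd -0.0030 side -0.0034
push N [7.7 8.4] fz [2.3 1.5] mean push 8.02 fz 1.88
plate z [47.46] n 391
```

Emit:
carry_out:
  increments:
    - [[0,-0.04,0],[0.08,0.008,0.03],0]
    - [[0,-0.04,0],[0.08,0.008,0.03],0]

```text
t: 21.1
tool_pos: [0.5936, 0.0335, 0.1919]
tool_rot: [-1.305, 1.151, 1.304]
contact_force: [-7.7, -1.6, 1.9]
opening: 0.0235
```

```bash
python3 st.py 2
```

```text
t 21.15 grasp jig x [-69.32 -69.21] y [-0.3 -0.3] z [36.9 36.9] lean fwd -0.0030 side -0.0040
push N [7.8 7.7] fz [1.9 2.6] mean push 7.72 fz 2.29
plate z [48.37] n 391
```

Emit:
carry_out:
  increments:
    - [[0,-0.04,0],[0.08,0.008,0.03],0]
    - [[0,-0.04,0],[0.08,0.008,0.03],0]

```text
t: 21.4
tool_pos: [0.5952, 0.0337, 0.1919]
tool_rot: [-1.306, 1.151, 1.303]
contact_force: [-8.6, -0.9, 1.5]
opening: 0.0237
```

```bash
python3 st.py 2
```

```text
t 21.45 grasp jig x [-67.75 -67.6 ] y [-0.4 -0.4] z [36.9 36.9] lean fwd -0.0029 side -0.0046
push N [8.7 7.5] fz [1.5 1.5] mean push 8.06 fz 1.50
plate z [48.26] n 395
```

Emit:
carry_out:
  increments:
    - [[0.01,-0.04,0],[0.08,0.009,0.03],0]
    - [[0.01,-0.04,0],[0.08,0.009,0.03],0]

```text
t: 21.7
tool_pos: [0.5967, 0.0338, 0.1919]
tool_rot: [-1.305, 1.15, 1.304]
contact_force: [-7.5, -1.8, 2.2]
opening: 0.0236
```

```bash
python3 st.py 2
```

```text
t 21.75 grasp jig x [-66.13 -66.  ] y [-0.3 -0.3] z [36.9 36.9] lean fwd -0.0027 side -0.0035
push N [7.7 8.4] fz [2.2 2.2] mean push 8.01 fz 2.19
plate z [48.28] n 381
```

Emit:
carry_out:
  increments:
    - [[0.01,-0.04,0],[0.08,0.009,0.03],0]
    - [[0.01,-0.04,0],[0.08,0.009,0.03],0]

```text
t: 22.0
tool_pos: [0.5983, 0.0338, 0.1919]
tool_rot: [-1.305, 1.149, 1.305]
contact_force: [-7.9, -2.1, 2.1]
opening: 0.0236
```

```bash
python3 st.py 2
```

```text
t 22.05 grasp jig x [-64.58 -64.44] y [-0.3 -0.3] z [36.9 36.9] lean fwd -0.0026 side -0.0025
push N [8.  7.5] fz [2.1 2. ] mean push 7.80 fz 2.06
plate z [48.92] n 400
```

Emit:
carry_out:
  increments:
    - [[0.01,-0.04,0],[0.08,0.009,0.03],0]
    - [[0.01,-0.04,0],[0.08,0.009,0.03],0]

```text
t: 22.3
tool_pos: [0.5998, 0.0339, 0.1919]
tool_rot: [-1.304, 1.149, 1.306]
contact_force: [-9.2, -0.8, 3.0]
opening: 0.0234
```

```bash
python3 st.py 2
```

```text
t 22.35 grasp jig x [-63.14 -63.04] y [-0.2 -0.2] z [36.9 36.8] lean fwd -0.0030 side -0.0014
push N [9.3 9.1] fz [3.  1.9] mean push 9.17 fz 2.46
plate z [49.06] n 394
```

Emit:
carry_out:
  increments:
    - [[0,-0.04,0],[0.08,0.009,0.03],0]

```text
t: 22.5
tool_pos: [0.6005, 0.034, 0.1919]
tool_rot: [-1.304, 1.149, 1.306]
contact_force: [-9.1, -1.4, 2.3]
opening: 0.0238
```

```bash
python3 st.py 4
```

```text
t 22.65 grasp jig x [-62.4  -62.23 -62.23 -62.21] y [-0.2 -0.2 -0.2 -0.3] z [36.9 36.9 36.9 36.9] lean fwd -0.0028 side -0.0019
push N [9.3 7.9 7.8 7.8] fz [2.3 2.  2.1 2.5] mean push 8.18 fz 2.23
plate z [49.33] n 391
```

Emit:
carry_out:
  increments:
    - [[0,-0.04,0],[0.08,0.009,0.03],0]

```text
t: 22.8
tool_pos: [0.6012, 0.0341, 0.1919]
tool_rot: [-1.304, 1.149, 1.306]
contact_force: [-8.8, -1.5, 2.5]
opening: 0.0234
```

```bash
python3 st.py 4
```

```text
t 22.95 grasp jig x [-61.73 -61.62 -61.64 -61.64] y [-0.3 -0.3 -0.3 -0.3] z [36.9 36.9 36.9 36.9] lean fwd -0.0034 side -0.0022
push N [8.9 8.9 8.7 9. ] fz [2.5 3.3 2.5 3.2] mean push 8.87 fz 2.87
plate z [49.54] n 391
```

Emit:
carry_out:
  increments:
    - [[0,-0.04,0],[0.08,0.009,0.03],0]

```text
t: 23.1
tool_pos: [0.6018, 0.0342, 0.1919]
tool_rot: [-1.304, 1.15, 1.307]
contact_force: [-11.7, -2.1, 3.3]
opening: 0.0235
```

```bash
python3 st.py 4
```

```text
t 23.25 grasp jig x [-61.37 -61.3  -61.29 -61.3 ] y [-0.3 -0.3 -0.3 -0.3] z [36.9 36.9 36.9 36.9] lean fwd -0.0047 side -0.0024
push N [11.9  8.9  9.8  9.7] fz [3.3 3.7 3.8 4.6] mean push 10.07 fz 3.85
plate z [49.35] n 396
```

Emit:
carry_out:
  increments:
    - [[0,-0.04,0],[0.08,0.009,0.03],0]

```text
t: 23.4
tool_pos: [0.6022, 0.0343, 0.1918]
tool_rot: [-1.304, 1.152, 1.308]
contact_force: [-10.6, -1.9, 4.3]
opening: 0.0234
```

```bash
python3 st.py 4
```

```text
t 23.55 grasp jig x [-61.21 -61.12 -61.12 -61.14] y [-0.3 -0.3 -0.3 -0.3] z [36.9 36.9 36.9 36.9] lean fwd -0.0064 side -0.0026
push N [10.7 11.4 10.7 10.5] fz [4.3 4.8 3.8 5.1] mean push 10.83 fz 4.51
plate z [49.39] n 389
```

Contact felt: the push is climbing from 7.8 to 10.7 N over the last 1.1 mm. I'll press a little further, with leveling.

Emit:
carry_out:
  increments:
    - [[0,-0.06,0],[0.08,0.009,0.06],0]

```text
t: 23.7
tool_pos: [0.6024, 0.0343, 0.1919]
tool_rot: [-1.304, 1.152, 1.308]
contact_force: [-9.4, -2.0, 0.4]
opening: 0.0234
```

```bash
python3 st.py 4
```

```text
t 23.85 grasp jig x [-61.01 -60.96 -60.94 -60.96] y [-0.3 -0.3 -0.3 -0.3] z [36.9 36.9 36.9 36.9] lean fwd -0.0064 side -0.0029
push N [ 9.6  9.6 10.1  9.6] fz [0.4 2.2 1.5 1.3] mean push 9.72 fz 1.32
plate z [49.66] n 390
```

Emit:
carry_out:
  increments:
    - [[0,-0.06,0],[0.08,0.009,0.06],0]

```text
t: 24.0
tool_pos: [0.6025, 0.0344, 0.1919]
tool_rot: [-1.304, 1.153, 1.308]
contact_force: [-11.9, -2.0, 3.5]
opening: 0.0235
```

```bash
python3 st.py 4
```

```text
t 24.15 grasp jig x [-60.94 -60.9  -60.89 -60.9 ] y [-0.3 -0.3 -0.4 -0.3] z [36.9 36.9 36.9 36.9] lean fwd -0.0070 side -0.0032
push N [12.  10.1 11.  11.3] fz [3.5 2.8 2.3 3.5] mean push 11.08 fz 3.03
plate z [49.64] n 398
```

Emit:
carry_out:
  increments:
    - [[0,-0.06,0],[0.1,0.012,0.05],0]

```text
t: 24.3
tool_pos: [0.6029, 0.0344, 0.1919]
tool_rot: [-1.304, 1.154, 1.309]
contact_force: [-13.2, -1.9, 6.4]
opening: 0.0234
```

```bash
python3 st.py 4
```

```text
t 24.45 grasp jig x [-60.79 -60.73 -60.74 -60.75] y [-0.4 -0.3 -0.4 -0.3] z [36.9 36.9 36.9 36.9] lean fwd -0.0085 side -0.0036
push N [13.3 12.9 12.8 12.5] fz [6.4 5.3 4.9 3.2] mean push 12.88 fz 4.95
plate z [49.32] n 390
```

Emit:
carry_out:
  increments:
    - [[0,-0.07,0],[0.1,0.012,0.08],0]

```text
t: 24.6
tool_pos: [0.6032, 0.0346, 0.1919]
tool_rot: [-1.304, 1.154, 1.31]
contact_force: [-12.3, -2.2, -0.1]
opening: 0.0238
```

```bash
python3 st.py 4
```

```text
t 24.75 grasp jig x [-60.64 -60.58 -60.57 -60.56] y [-0.3 -0.3 -0.3 -0.3] z [36.9 36.9 36.9 36.9] lean fwd -0.0090 side -0.0040
push N [12.5 11.3 11.5 11.4] fz [-0.1  1.7  1.7  2.2] mean push 11.70 fz 1.42
plate z [49.65] n 396
```

Push is about 12 N at low fz, roughly 4 N over baseline, which puts about 2.5 N on the screw. Next I relax the push and let go.

Emit:
carry_out:
  increments:
    - [[0,0,0],[0,0,0],0]
    - [[0,0,0],[0,0,0],0.3]
    - [[0,0,0],[0,0,0],0.6]
    - [[0,0,0],[0,0,0],1]
    - [[0,0,0],[0,0,0],1]
    - [[0,0,0],[0,0,0],1]

```text
t: 25.4
tool_pos: [0.6056, 0.0345, 0.194]
tool_rot: [-1.309, 1.149, 1.302]
contact_force: [-0.0, 0.0, 0.5]
opening: 0.0818
```

```bash
python3 st.py 3; python3 rise.py
```

```text
t 25.50 grasp jig x [-56.9  -56.89 -57.07] y [-1. -1. -1.] z [39.  39.  38.9] lean fwd -0.0009 side -0.0056
push N [0.  0.  0.8] fz [ 0.5  0.7 -0.6] mean push 0.30 fz 0.19
plate z [49.79] n 394
plate z [49.84 49.61] n 397
```

Emit:
carry_out:
  increments:
    - [[0,0,0],[-0.3,-0.03,0.2],1]
    - [[0,0,0],[-0.3,-0.03,0.5],1]
    - [[0,0,0],[0,0,1],1]
    - [[0,0,0],[0,0,1],1]
    - [[0,0,0],[0,0,1],1]
    - [[0,0,0],[-0.5,0,1],1]
    - [[0,0,0],[-1,0,1],1]
    - [[0,0,0],[-1,0,1],1]

```text
t: 26.45
tool_pos: [0.5375, 0.0329, 0.333]
tool_rot: [-1.306, 1.153, 1.307]
contact_force: [-0.3, 0.4, 0.5]
opening: 0.085
```

Emit:
carry_out:
  increments:
    - [[0,0,0],[-1,0.3,0.5],1]
    - [[0,0,0],[-1,0.5,0.5],1]
    - [[0,0,0],[-1,0.5,0.5],1]
    - [[0,0,0],[-1,0.5,0.5],1]
    - [[0,0,0],[-0.5,0.5,0],1]
    - [[0,0,0],[0,0,0],1]
    - [[0,0,0],[0,0,0],1]

```text
t: 27.15
tool_pos: [0.4399, 0.08, 0.3827]
tool_rot: [-1.313, 1.144, 1.295]
contact_force: [-0.2, 0.1, 0.1]
opening: 0.0852
```

```bash
python3 rise.py; python3 -c "
from meas import *
err([.45,0,.3],.117)
for n in('top','scene'):
    im,d=get_image(n); c=im[140:260,200:340] if n=='top' else im[150:290,220:380]
    cv2.imwrite(f'pics/{n}_end.png',cv2.resize(c,None,fx=4.5,fy=4,interpolation=2))
    P=cloud(n,d,np.ones(d.shape,bool)); X=(P[:,:2]-[.662,.0412])@np.array([[np.cos(.117),-np.sin(.117)],[np.sin(.117),np.cos(.117)]])
    s=(abs(X[:,1])<.03)&(X[:,0]>-.1)&(X[:,0]<-.02)&(P[:,2]>.045)&(P[:,2]<.075)
    Q=X[s]; print(n,len(Q),'griptop jig',Q.mean(0),'z',np.median(P[s,2]))
print(get_obs()['t'])
"
```

```text
plate z [49.68 49.61] n 419
t 27.25 pos [0.4403 0.0798 0.3822] f [-0.3 -0.3 -0. ] open 0.0856
shift mm [  9.7 -79.8 -82.2] units [ 0.49 -3.99 -4.11] turn units [ 0.06  0.07 -0.12] q6 -1.69
top 94 griptop jig [-0.06731569  0.00174243] z 0.05984752620893219
scene 17 griptop jig [-0.0729597  -0.00336998] z 0.0608024646207006
27.35
```

View pics/scene_end.png

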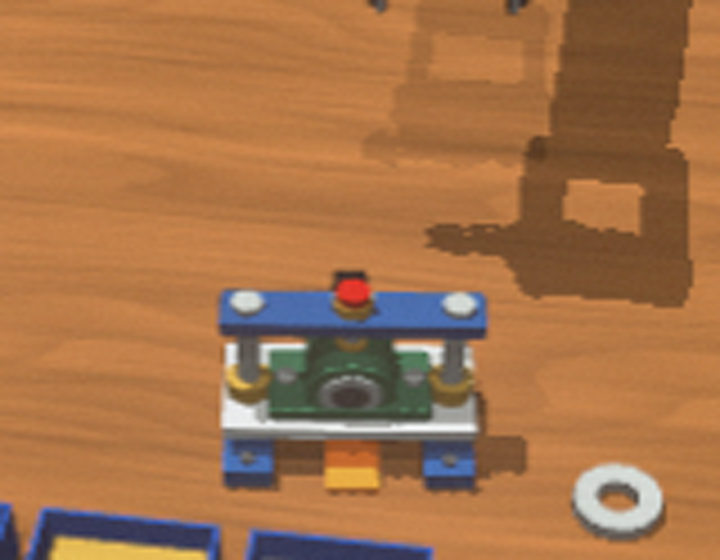

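View pics/top_end.png

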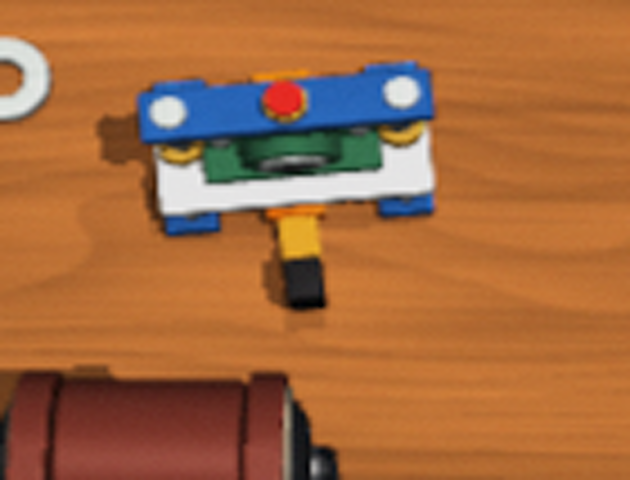

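The scene end view shows the wedge tip through under the plate at (352,478). The top view shows the grip standing free at (303,283) with the arm well clear. The plate height has held since release, so I'm handing in.

```bash
python3 -c "
from station import *
print(finish_job())"
```

```text
the job is handed in; nothing more can be done
None
```

The job is handed in at about 27 s with the wedge holding the block up against the stop screw; `finish_job` gave no verdict. I gripped the orange wedge by its black grip, set it down in line with the jig, and slid it under the lifting bar in small steps.

- **Push force:** it stayed even at about 8 N, then climbed to about 12–13 N over the last 1.4 mm or so of travel. I took that as the stop. From it I estimate roughly 2–3 N on the screw; I could not measure that force directly.
- **Block height:** the plate stood about 11.5 mm above its nominal height when down, and held at about 49.7 mm before release, after it and after the arm retreated.
- **Final pictures:** the wedge is in place with its grip upright and free of the robot, and the arm is well clear. The bearing ring was the only bystander in the final close-ups, and it had not visibly moved. I did not re-check the chock, spanner, spray can, grease jar or screwdriver; the arm's path stayed away from them.

- **Tilt and pressure during the push:** the tool pitched and pressed the wedge on the bench with up to about 13 N early on. At one point the heel of the wedge was slightly lifted. I levelled both out before reaching the stop.
- **Disagreement between checks:** the cameras put the grip about 4–9 mm farther back than the tool reading did. Grip offset and camera error may explain it for the top camera (the 4 mm end). The scene camera's 9 mm came from only 17 depth points, and I did not resolve it.

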